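# Stand the pillar over the duct cover's hidden crossbar

### The job

Feel along the slatted duct cover with the bare fingertips, pressing lightly (never more than 15 N), to find where the hidden crossbar makes it stiff. Then pick up the steel pillar stand and set it down upright, without dropping it, on the middle of the cover's width exactly over the crossbar, so that it stands level on its own and the cover hardly sinks; never let it sink into the unsupported cover. Leave everything else where it is.

Things in the scene. Friction and masses are not known exactly. Their poses are not given: they have to be found in the camera images.
- duct: Service duct fixed on the bench: aluminium trough 350 mm long (its y), 144 mm wide (its x), roofed by 20 grey round-topped slats, each lying along x, 15 mm pitch in y. Origin: centre of its underside, on the bench, z up. Slat crowns are 60 mm up, level over x -44..44, y -150..150 mm; grooves 1.5 mm deep. The rims around are rigid, 54 mm up.
- cover_mid (a point): Middle of the cover, at crown height. Under the slats runs one hidden crossbar, parallel to x over the whole width; its centre line lies anywhere in duct y -80..80 mm, new each time, unseen. Its flat top, 14 mm wide in y (46 mm with its 16 mm radius shoulders), is 1.2 mm under the crowns; there the cover is about 6 N per mm stiffer. The stand sinks about 2 mm on it; half off it leans 0.1 rad, wholly off it sinks 6 mm or more.
- cover_end (a point): Middle of the last slat's edge, at crown height, duct y = +150 mm. Each slat springs straight down by itself, up to 14 mm, at 0.25 N per mm with 0.2 N preload: a fingertip some 20 to 30 mm wide meets about 0.4 to 0.8 N per mm off the crossbar. Closed fingers can slide along y over the crowns while pressed 2 to 4 mm in.
- stand: Steel pillar stand, about 0.8 kg: dark square foot 50 x 50 x 20 mm and on its centre a bright upright round post, 24 mm in diameter, its top 110 mm above the underside (a 32 mm collar, 6 mm high, sits on the foot). Origin: centre of the foot's underside; z up the post, x and y along the foot's sides. Starts on the bench to the robot's right of the duct. Its weight acts on the post's axis.
- oil_bottle: Bystander, to be left alone: small amber glass bottle with white cap, 36 mm across, 75 mm tall. Origin: centre of its underside.
- dish: Bystander, to be left alone: low round closed glass dish, 88 mm across, 15 mm tall. Origin: centre of its underside.
- slide_box: Bystander, to be left alone: flat box for microscope slides, 90 x 180 x 35 mm. Origin: centre of its underside.
- beaker: Bystander, to be left alone: open glass beaker, 68 mm across, 85 mm tall. Origin: centre of its underside.
- mouse: Bystander, to be left alone: computer mouse, 105 x 60 x 29 mm. Origin: centre of its underside.
- stain_jar: Bystander, to be left alone: jar with white lid, 60 mm across, 70 mm tall. Origin: centre of its underside.
- lens_can: Bystander, to be left alone: small brass objective can, 34 mm across, 45 mm tall. Origin: centre of its underside.
Things that resemble listed ones, but are neither listed nor needed, are in the scene too. What is shaped like the stand but red is not meant.

How it is judged:
On the way, in this order (a step that is already met when the one before it is completed fails the run):
1. the cover has been pressed with the fingers (over 0.8 N) while the stand still stood where it was (contact force between the fingers and duct above 0.8 N and distance of stand from where it was at the start of the episode below 0.01 m), for 0.2 s.
2. the stand has been lifted clear of the bench (30 mm) (height (world z) of stand above 0.03 m), for 0.1 s.
At the end, for the whole second after the job is handed in: The stand stands at rest on the cover, within 18 mm of the middle of its width, level within 0.03 rad (2 degrees), its underside no more than 4 mm below the unloaded slat crowns (x of stand in the frame of duct between -0.018 and 0.018 m and y of stand in the frame of duct between -0.12 and 0.12 m and z of stand in the frame of duct between 0.056 and 0.061 m and angle between stand's own z axis and vertical below 0.03 rad and linear speed of stand below 0.01 m/s and contact force between stand and duct above 0.1 N); the robot touches nothing.
It fails at once if bare fingers (not touching the stand) press anything with more than 15 N (contact force between the fingers and anything else above 15 N and contact force between the fingers and stand below 0.3 N).
It fails at once if the stand sinks more than 6 mm into the cover, or is let go leaning over 0.1 rad on it ((x of stand in the frame of duct between -0.018 and 0.018 m and y of stand in the frame of duct between -0.12 and 0.12 m and z of stand in the frame of duct below 0.054 m) or (contact force between stand and duct above 0.5 N and contact force between the fingers and stand below 0.1 N and angle between stand's own z axis and vertical above 0.1 rad)).
It fails at once if the stand is dropped or knocked over (loose and faster than 0.3 m/s, or tilted over 0.35 rad) ((contact force between the fingers and stand below 0.1 N and linear speed of stand above 0.3 m/s) or angle between stand's own z axis and vertical above 0.35 rad).
It fails at once if a bystander is moved by more than 30 mm (distance of any of oil_bottle, dish, slide_box, beaker, mouse, stain_jar, lens_can from where it was at the start of the episode above 0.03 m).
It also fails if it takes over 72 s, if anything falls off the work surface, if the arm or the gripper's body presses on something with over 40 N, if the wrist force passes 120 N, or if a joint passes its speed limit or range.

### The arm

A 6-joint arm with a two-finger parallel gripper is mounted at the origin on the work surface. World frame = base frame: x ahead of the robot, y to its left, z up, the work surface at z = 0. Lengths are in m, angles in rad, forces in N, time in s.
With the tool pointing down it reaches from about 0.275 to 0.85 m from the base axis. Payload 19 kg.
Tool frame: the origin (TCP) lies midway between the tips of the shut fingers; the grasp point (between the pads) lies 19 mm behind it; z points along the fingers, y is the line along which they close (so a half turn about z gives the same grasp; the last joint's range is limited). The gripper opens to 85 mm and grips with 20 to 120 N. Pads are 22 mm wide; open, the fingers measure 114 mm over their backs; the gripper's body (76 mm by 85 mm) begins 54 mm behind the grasp point. The pads swing forward as they close: fully open they stand 13 mm farther back than shut.
Start: joints at [1.091, 0.15, 1.437, -0, 1.554, -0.134], TCP at [0.195, 0.541, 0.231] pointing down, gripper open.
Joint ranges: [-2.8, 2.8], [-0.68, 2.1], [0.12, 2.68], [-1.39, 4.53], [0.16, 2.79], [-2.81, 2.81]. Speed limits (rad/s): [1.89, 1.89, 2.22, 3.01, 3.01, 3.01].

### API

Orientations are given as a unit quaternion [w, x, y, z].
In Python, from cell import env gives the robot as it stands.
- The arm moves only by the tool move_arm, never from a script. Its argument "moves" is a list of rows, each a list of 7 numbers: the shift along the tool's x, y, z in m, then the turn, a rotation vector about the tool's x, y, z in rad, then the closure, from 0 (fully open) to 1 (shut). A call has 1 to 8 rows; each row shifts and turns the commanded pose from where the row before left it, along the tool's axes as they then stand; what a row does not reach is not made up. A row lasts 1/12 s, in which the tool goes at most 41.7 mm and 7.16 degrees, less where a joint would pass 70% of its speed; a pose out of reach is approached as far as the arm can. A call is refused whole if a number of a shift passes 0.0417 or a number of a turn 0.125, either way. A call with a gripper value outside its range is refused whole. The fingers move at their own pace and stop on an object; the grip force is fixed at half the most. Time passes only in rows, so rows that do not move let the fingers close. It gives the time, the measured TCP pose, the force, the opening and the grip force at its end, in the units of the state.
- env.get_obs(): the state, without advancing time (a new reading comes with each control period).
- env.get_image(name): name is "scene" or "side" or "wrist"; returns a dict with "color" (480x640x3 uint8, red, green, blue), "range_z" (480x640 float32, m along the optical axis (not along the pixel's ray), 0 where there is no reading), "intrinsics" (3x3 intrinsics, pixels), "R" (3x3) and "t" (3): a world point X has camera coordinates R X + t. Camera axes: x right, y down, z forward; pixel columns grow to the right and rows downward; lengths in m; the calibration is good to about 2 mm. A picture is of the moment at which its call begins.
- env.close_job(): hands the job in; it is judged then, once.
Trained networks look in a picture, given as the dict that the camera call returned (one of the last four; its "shot" number tells which), for a name from the list of things; names that differ only in an ending like _2 or _b are one class to them, and where a whole thing is asked for, a point or a joint stands for the part that bears it (a point fixed in the world has none). Each returns a list of dicts, best first, with "p" (0 to 1); they miss things now and then, are a little off and sometimes report something else, mostly with a low value. They report only what shows in the picture. A call takes as long as a camera call. They do not tell look-alikes from the thing itself.
- env.find_in(picture, thing): "uv" ([column, row] in pixels, amid what is visible of it).
- env.spot_point(picture, thing): "uv" ([column, row] in pixels: a listed point, or the origin of a listed thing).
The state is a dict: "time": time; "qpos": joint angles; "dq": joint speeds; "effort": joint torques, N m; "tcp_pos": TCP position; "eef_rot": TCP orientation; "ft_force": force on the tool from outside, world axes, zero at the start; "moment": the same for the moment, N m; "grip_width": opening from 0.0 (shut) to 1.0 (fully open); "gripper_force": force on a finger pad.
Only numpy, scipy, OpenCV 4.12 (cv2) and the standard library are available. Lean on these libraries where they do the work, as an engineer would, in place of code of your own. Each camera call takes 0.05 s, during which the arm holds its last target. There are 200 camera calls.

## Working session

There is one attempt and no reset: what is moved stays moved. The work goes in short steps, Python scripts to look and compute and a tool call to move; the robot and the scene stay as the last step left them, time stands still between calls to the robot, and variables do not carry over. Pictures are saved under pics/ and viewed, at most 10 in all, crops included, and the job is handed in when it is done.

Besides the shell and the picture viewer there is one more tool, called after "Call:" as name(argument=value, ...), one argument or row to a line, values as JSON. move_arm: Moves the arm, as the interface text tells. Its arguments: {"type":"object","properties":{"moves":{"type":"array"}},"required":["moves"]}

```bash
mkdir -p pics
cat > h.py <<'E'
import numpy as np, cv2
from cell import env
def world(p,uv,r=2):
    u,v=int(round(uv[0])),int(round(uv[1]))
    z=p["range_z"][max(v-r,0):v+r+1,max(u-r,0):u+r+1]; z=np.median(z[z>0]) if (z>0).any() else np.nan
    c=np.linalg.inv(p["intrinsics"])@np.array([uv[0],uv[1],1])*z
    return p["R"].T@(c-p["t"])
def plane(p,uv,h):
    d=p["R"].T@np.linalg.inv(p["intrinsics"])@np.array([uv[0],uv[1],1]); o=-p["R"].T@p["t"]
    return o+d*(h-o[2])/d[2]
def cloud(p):
    v,u=np.mgrid[:480,:640]; z=p["range_z"]
    c=(np.linalg.inv(p["intrinsics"])@np.stack([u.ravel(),v.ravel(),np.ones(u.size)]))*z.ravel()
    return (p["R"].T@(c-p["t"][:,None])).T.reshape(480,640,3), z>0
def save(p,n): cv2.imwrite("pics/"+n+".png",p["color"][:,:,::-1])
E
python3 - <<'E'
from h import *
np.set_printoptions(precision=4,suppress=True)
for n in("scene","side"):
    p=env.get_image(n); save(p,n+"0")
    for t in("duct","stand"):
        for d in env.find_in(p,t)[:3]: print(n,"find",t,d["p"],d["uv"],world(p,d["uv"]))
    for t,h in(("cover_mid",.06),("cover_end",.06),("stand",0)):
        for d in env.spot_point(p,t)[:3]: print(n,"spot",t,d["p"],d["uv"],plane(p,d["uv"],h))
print(env.get_obs())
E
```

```text
scene find duct 0.86 [362.1, 239.8] [0.5736 0.0718 0.0594]
scene find stand 0.61 [189.5, 255.7] [ 0.5502 -0.3852  0.0344]
scene find stand 0.6 [190.8, 222.6] [ 0.4225 -0.3866  0.0498]
scene find stand 0.51 [489.0, 213.1] [0.4708 0.4769 0.0386]
scene spot cover_mid 0.64 [366.3, 228.3] [0.5255 0.0938 0.06  ]
scene spot cover_end 0.69 [413.5, 218.2] [0.4959 0.2366 0.06  ]
scene spot cover_end 0.45 [246.5, 215.7] [ 0.4234 -0.2304  0.06  ]
scene spot stand 0.81 [192.4, 264.9] [ 0.5478 -0.3826  0.    ]
scene spot stand 0.67 [194.0, 233.0] [ 0.4053 -0.3855  0.    ]
side find duct 0.81 [302.6, 228.5] [0.5304 0.0434 0.0597]
side find stand 0.73 [291.5, 368.5] [ 0.4166 -0.4018  0.0494]
side find stand 0.56 [340.4, 355.4] [ 0.5373 -0.3904  0.0446]
side spot cover_mid 0.73 [299.5, 217.5] [0.5304 0.093  0.06  ]
side spot cover_mid 0.36 [345.8, 398.2] [ 0.5198 -0.5049  0.06  ]
side spot cover_end 0.84 [276.7, 190.7] [0.4819 0.2359 0.06  ]
side spot cover_end 0.67 [412.4, 338.3] [ 0.7171 -0.3917  0.06  ]
side spot stand 0.97 [341.7, 360.1] [ 0.5452 -0.3785  0.    ]
side spot stand 0.68 [306.0, 160.6] [0.6235 0.4599 0.    ]
side spot stand 0.58 [291.6, 376.3] [ 0.416  -0.3947  0.    ]
{'time': 0.6, 'qpos': array([ 1.091 ,  0.1505,  1.4374,  0.    ,  1.5538, -0.134 ]), 'dq': array([-0.0004,  0.    , -0.0019,  0.0014, -0.0013, -0.0002]), 'effort': array([ -0.0001, -71.2494, -57.09  ,  -0.0001,   0.0015,  -0.    ]), 'tcp_pos': array([0.1949, 0.5409, 0.2313]), 'eef_rot': array([-0.    ,  0.1721,  0.9851, -0.    ]), 'ft_force': array([-0.5626, -0.3997,  0.4181]), 'moment': array([ 0.0437, -0.0114,  0.0112]), 'gripper_force': 0.0, 'grip_width': 0.996069319583688}
```

View pics/scene0.png

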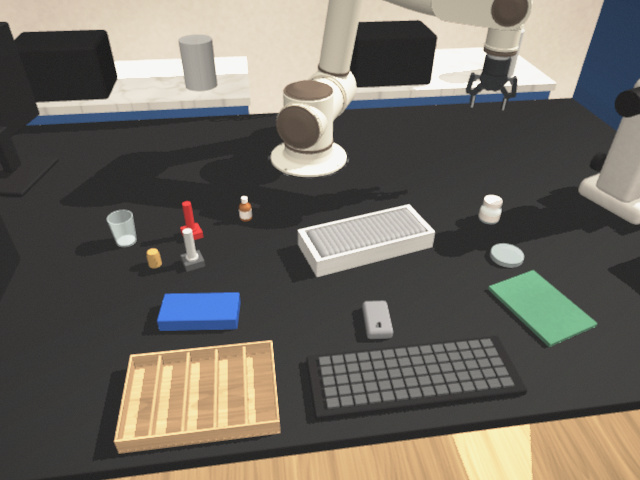

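View pics/side0.png

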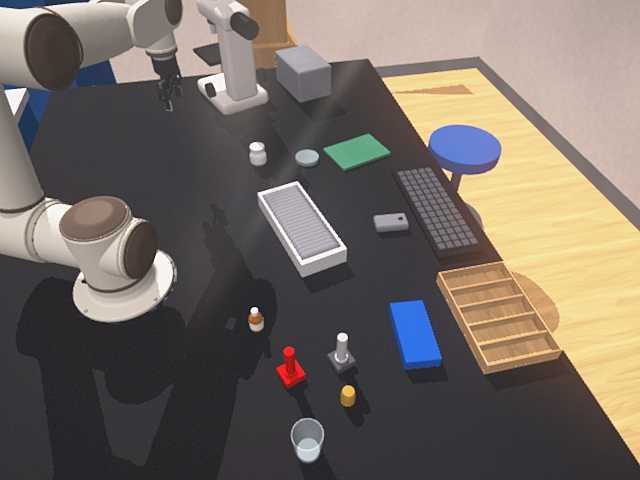

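The scene view shows the duct at about (366,238) and the grey stand at (192,255). The red look-alike is behind the stand at (190,222), and the brass can is beside it at (154,258). The side view agrees, with the duct at (302,228) and the stand at (341,355). Next I'll fit the duct and stand from depth.

```bash
cat > fit.py <<'E'
from h import *
np.set_printoptions(precision=4,suppress=True)
for n in("scene","side"):
    p=env.get_image(n); W,ok=cloud(p)
    m=ok&(W[...,2]>.045)&(W[...,2]<.075)&(np.hypot(W[...,0]-.53,W[...,1]-.093)<.21)
    q=W[m]; r=cv2.minAreaRect((q[:,:2]*1000).astype(np.float32)); print(n,"duct",r,len(q))
    m=ok&(np.hypot(W[...,0]-.546,W[...,1]+.38)<.045)
    q=W[m]
    post=q[(q[:,2]>.04)&(q[:,2]<.13)]; print("post",post.mean(0),post.min(0),post.max(0),len(post))
    f=q[(q[:,2]>.01)&(q[:,2]<.025)]; print("foot",cv2.minAreaRect((f[:,:2]*1000).astype(np.float32)),len(f))
    t=q[(q[:,2]>.1035)]; print("top",t.mean(0),len(t))
    for t in ("lens_can","oil_bottle","beaker"):
        for d in env.find_in(p,t)[:1]: print(t,d["p"],world(p,d["uv"]))
E
python3 fit.py
```

```text
scene duct ((528.758056640625, 94.56452941894531), (152.69122314453125, 353.0925598144531), 13.825789451599121) 4310
post [ 0.5483 -0.3795  0.0805] [ 0.5309 -0.392   0.0402] [ 0.5569 -0.3689  0.112 ] 237
foot ((540.7650146484375, -380.9075622558594), (56.294307708740234, 50.220699310302734), 18.07996940612793) 216
top [ 0.544  -0.3804  0.108 ] 55
lens_can 0.57 [ 0.5467 -0.4841  0.0299]
oil_bottle 0.59 [ 0.3602 -0.2395  0.0505]
beaker 0.55 [ 0.4472 -0.5591  0.0708]
side duct ((530.2120361328125, 95.37796783447266), (147.99374389648438, 359.69580078125), 13.527030944824219) 3808
post [ 0.5407 -0.387   0.0859] [ 0.5306 -0.3943  0.0406] [ 0.5548 -0.3706  0.1142] 228
foot ((542.725341796875, -381.814208984375), (51.30494689941406, 51.12110137939453), 18.65719223022461) 273
top [ 0.542  -0.3833  0.1101] 85
lens_can 0.57 [ 0.5315 -0.4914  0.0451]
oil_bottle 0.64 [ 0.3504 -0.2433  0.0541]
beaker 0.95 [ 0.4255 -0.5521  0.0052]
```

Call:
move_arm(
  moves=[
    [0, 0, 0, 0, 0, -0.117, 1],
    [0, 0, 0, 0, 0, -0.117, 1],
    [0, 0, 0, 0, 0, -0.117, 1],
    [0, 0, 0, 0, 0, -0.117, 1],
    [0, 0, 0, 0, 0, -0.117, 1],
  ],
)

```text
time: 1.42
tcp_pos: [0.1949, 0.5409, 0.2313]
eef_rot: [-0.0, -0.122, 0.993, -0.0]
ft_force: [0.0, -0.2, -1.0]
grip_width: 0.294
gripper_force: 0.0
```

Call:
move_arm(
  moves=[
    [-0.0157, -0.0309, 0, 0, 0, 0, 1],
    [-0.0157, -0.0309, 0, 0, 0, 0, 1],
    [-0.0157, -0.0309, 0, 0, 0, 0, 1],
    [-0.0157, -0.0309, 0, 0, 0, 0, 1],
    [-0.0157, -0.0309, 0, 0, 0, 0, 1],
    [-0.0157, -0.0309, 0, 0, 0, 0, 1],
    [-0.0157, -0.0309, 0, 0, 0, 0, 1],
  ],
)

```text
time: 2.0
tcp_pos: [0.3537, 0.3554, 0.2315]
eef_rot: [0.0, -0.119, 0.993, 0.0]
ft_force: [0.6, -0.3, 0.2]
grip_width: 0.001
gripper_force: 0.0
```

Call:
move_arm(
  moves=[
    [-0.0157, -0.0309, 0, 0, 0, 0, 1],
    [-0.0157, -0.0309, 0, 0, 0, 0, 1],
    [-0.0157, -0.0309, 0, 0, 0, 0, 1],
    [-0.0157, -0.0309, 0, 0, 0, 0, 1],
    [-0.0157, -0.0309, 0, 0, 0, 0, 1],
    [-0.0157, -0.0309, 0, 0, 0, 0, 1],
    [-0.0157, -0.0309, 0, 0, 0, 0, 1],
    [0, 0, 0, 0, 0, 0, 1],
  ],
)

```text
time: 2.67
tcp_pos: [0.5138, 0.1686, 0.2308]
eef_rot: [0.0, -0.118, 0.993, -0.001]
ft_force: [-0.3, 0.9, -1.4]
grip_width: -0.004
gripper_force: 0.0
```

Call:
move_arm(
  moves=[
    [0, 0, 0.032, 0, 0, 0, 1],
    [0, 0, 0.032, 0, 0, 0, 1],
    [0, 0, 0.032, 0, 0, 0, 1],
    [0, 0, 0.032, 0, 0, 0, 1],
    [0, 0, 0.028, 0, 0, 0, 1],
    [0, 0, 0.008, 0, 0, 0, 1],
    [0, 0, 0, 0, 0, 0, 1],
    [0, 0, 0, 0, 0, 0, 1],
  ],
)

```text
time: 3.33
tcp_pos: [0.5114, 0.1729, 0.0684]
eef_rot: [0.0, -0.119, 0.993, -0.0]
ft_force: [0.7, 1.2, 1.0]
grip_width: 0.003
gripper_force: 0.0
```

Call:
move_arm(
  moves=[
    [0, 0, 0.002, 0, 0, 0, 1],
    [0, 0, 0.002, 0, 0, 0, 1],
    [0, 0, 0.002, 0, 0, 0, 1],
    [0, 0, 0.001, 0, 0, 0, 1],
    [0, 0, 0, 0, 0, 0, 1],
    [0, 0, 0, 0, 0, 0, 1],
  ],
)

```text
time: 3.83
tcp_pos: [0.511, 0.1727, 0.0604]
eef_rot: [0.0, -0.119, 0.993, -0.0]
ft_force: [-0.5, 0.0, 0.6]
grip_width: -0.003
gripper_force: 0.0
```

Call:
move_arm(
  moves=[
    [0, 0, 0.001, 0, 0, 0, 1],
    [0, 0, 0, 0, 0, 0, 1],
    [0, 0, 0, 0, 0, 0, 1],
  ],
)

```text
time: 4.08
tcp_pos: [0.511, 0.1727, 0.0593]
eef_rot: [-0.0, -0.119, 0.993, -0.0]
ft_force: [0.7, -1.2, 0.4]
grip_width: -0.002
gripper_force: 0.1
```

Call:
move_arm(
  moves=[
    [0, 0, 0.001, 0, 0, 0, 1],
    [0, 0, 0, 0, 0, 0, 1],
    [0, 0, 0, 0, 0, 0, 1],
  ],
)

```text
time: 4.33
tcp_pos: [0.511, 0.1727, 0.0583]
eef_rot: [0.0, -0.119, 0.993, -0.0]
ft_force: [1.0, 0.5, 0.4]
grip_width: 0.001
gripper_force: 0.4
```

Call:
move_arm(
  moves=[
    [0, -0.005, 0.0005, 0, 0, 0, 1],
    [0, -0.005, 0, 0, 0, 0, 1],
    [0, 0, 0, 0, 0, 0, 1],
  ],
)

```text
time: 4.58
tcp_pos: [0.5135, 0.1621, 0.0578]
eef_rot: [-0.0, -0.119, 0.993, -0.0]
ft_force: [0.3, -0.9, 1.1]
grip_width: -0.002
gripper_force: 0.6
```

Call:
move_arm(
  moves=[
    [0, -0.005, 0, 0, 0, 0, 1],
    [0, -0.005, 0, 0, 0, 0, 1],
    [0, 0, 0, 0, 0, 0, 1],
  ],
)

```text
time: 4.83
tcp_pos: [0.5159, 0.1524, 0.0578]
eef_rot: [0.0, -0.119, 0.993, -0.0]
ft_force: [0.0, -0.2, 0.9]
grip_width: 0.005
gripper_force: 0.6
```

Call:
move_arm(
  moves=[
    [0, -0.005, 0, 0, 0, 0, 1],
    [0, -0.005, 0, 0, 0, 0, 1],
    [0, 0, 0, 0, 0, 0, 1],
  ],
)

```text
time: 5.08
tcp_pos: [0.5182, 0.1428, 0.0578]
eef_rot: [-0.0, -0.119, 0.993, -0.0]
ft_force: [0.2, -0.4, 2.1]
grip_width: 0.001
gripper_force: 0.5
```

Call:
move_arm(
  moves=[
    [0, -0.005, 0, 0, 0, 0, 1],
    [0, -0.005, 0, 0, 0, 0, 1],
    [0, 0, 0, 0, 0, 0, 1],
  ],
)

```text
time: 5.33
tcp_pos: [0.5206, 0.133, 0.0578]
eef_rot: [-0.0, -0.119, 0.993, -0.0]
ft_force: [0.2, -1.4, 1.6]
grip_width: -0.0
gripper_force: 0.6
```

Call:
move_arm(
  moves=[
    [0, -0.005, 0, 0, 0, 0, 1],
    [0, -0.005, 0, 0, 0, 0, 1],
    [0, 0, 0, 0, 0, 0, 1],
  ],
)

```text
time: 5.58
tcp_pos: [0.523, 0.1233, 0.0578]
eef_rot: [-0.0, -0.119, 0.993, -0.0]
ft_force: [0.3, -1.2, 0.6]
grip_width: 0.001
gripper_force: 0.6
```

Call:
move_arm(
  moves=[
    [0, -0.005, 0, 0, 0, 0, 1],
    [0, -0.005, 0, 0, 0, 0, 1],
    [0, 0, 0, 0, 0, 0, 1],
  ],
)

```text
time: 5.83
tcp_pos: [0.5253, 0.1136, 0.0578]
eef_rot: [-0.0, -0.119, 0.993, -0.0]
ft_force: [-0.0, -0.2, 1.4]
grip_width: -0.004
gripper_force: 0.5
```

Call:
move_arm(
  moves=[
    [0, -0.005, 0, 0, 0, 0, 1],
    [0, -0.005, 0, 0, 0, 0, 1],
    [0, 0, 0, 0, 0, 0, 1],
  ],
)

```text
time: 6.08
tcp_pos: [0.5278, 0.1039, 0.0578]
eef_rot: [0.0, -0.119, 0.993, -0.0]
ft_force: [1.0, -0.8, 1.7]
grip_width: -0.001
gripper_force: 0.6
```

Call:
move_arm(
  moves=[
    [0, -0.005, 0, 0, 0, 0, 1],
    [0, -0.005, 0, 0, 0, 0, 1],
    [0, 0, 0, 0, 0, 0, 1],
  ],
)

```text
time: 6.33
tcp_pos: [0.5302, 0.0944, 0.0581]
eef_rot: [0.0, -0.119, 0.993, 0.0]
ft_force: [-0.8, -0.9, 5.9]
grip_width: 0.001
gripper_force: 2.8
```

Call:
move_arm(
  moves=[
    [0, -0.004, 0, 0, 0, 0, 1],
    [0, 0, 0, 0, 0, 0, 1],
    [0, 0, 0, 0, 0, 0, 1],
  ],
)

```text
time: 6.58
tcp_pos: [0.5312, 0.0906, 0.0581]
eef_rot: [0.0, -0.119, 0.993, -0.0]
ft_force: [-0.5, -1.6, 5.6]
grip_width: -0.001
gripper_force: 2.6
```

Call:
move_arm(
  moves=[
    [0, -0.004, 0, 0, 0, 0, 1],
    [0, 0, 0, 0, 0, 0, 1],
    [0, 0, 0, 0, 0, 0, 1],
  ],
)

```text
time: 6.83
tcp_pos: [0.5321, 0.0868, 0.0581]
eef_rot: [0.0, -0.119, 0.993, -0.0]
ft_force: [0.1, -0.6, 4.4]
grip_width: -0.0
gripper_force: 2.6
```

Call:
move_arm(
  moves=[
    [0, -0.004, 0, 0, 0, 0, 1],
    [0, 0, 0, 0, 0, 0, 1],
    [0, 0, 0, 0, 0, 0, 1],
  ],
)

```text
time: 7.08
tcp_pos: [0.5331, 0.0829, 0.0581]
eef_rot: [0.0, -0.119, 0.993, -0.0]
ft_force: [-0.7, 0.2, 4.9]
grip_width: -0.0
gripper_force: 2.7
```

Call:
move_arm(
  moves=[
    [0, -0.004, 0, 0, 0, 0, 1],
    [0, 0, 0, 0, 0, 0, 1],
    [0, 0, 0, 0, 0, 0, 1],
  ],
)

```text
time: 7.33
tcp_pos: [0.534, 0.079, 0.0582]
eef_rot: [0.0, -0.119, 0.993, -0.0]
ft_force: [-0.8, -0.2, 5.4]
grip_width: 0.002
gripper_force: 2.6
```

Call:
move_arm(
  moves=[
    [0, -0.004, 0, 0, 0, 0, 1],
    [0, 0, 0, 0, 0, 0, 1],
    [0, 0, 0, 0, 0, 0, 1],
  ],
)

```text
time: 7.58
tcp_pos: [0.535, 0.0751, 0.0581]
eef_rot: [0.0, -0.119, 0.993, -0.0]
ft_force: [0.2, -1.2, 4.8]
grip_width: 0.001
gripper_force: 2.5
```

Call:
move_arm(
  moves=[
    [0, -0.004, 0, 0, 0, 0, 1],
    [0, 0, 0, 0, 0, 0, 1],
    [0, 0, 0, 0, 0, 0, 1],
  ],
)

```text
time: 7.83
tcp_pos: [0.5359, 0.0713, 0.0581]
eef_rot: [0.0, -0.119, 0.993, -0.0]
ft_force: [0.6, 0.5, 5.2]
grip_width: 0.005
gripper_force: 2.5
```

Call:
move_arm(
  moves=[
    [0, -0.004, 0, 0, 0, 0, 1],
    [0, 0, 0, 0, 0, 0, 1],
    [0, 0, 0, 0, 0, 0, 1],
  ],
)

```text
time: 8.08
tcp_pos: [0.5368, 0.0673, 0.0579]
eef_rot: [0.0, -0.119, 0.993, -0.0]
ft_force: [0.6, -2.5, 3.4]
grip_width: -0.001
gripper_force: 1.9
```

Call:
move_arm(
  moves=[
    [0, -0.004, 0, 0, 0, 0, 1],
    [0, 0, 0, 0, 0, 0, 1],
    [0, 0, 0, 0, 0, 0, 1],
  ],
)

```text
time: 8.33
tcp_pos: [0.5375, 0.0635, 0.0577]
eef_rot: [-0.0, -0.119, 0.993, -0.0]
ft_force: [1.0, -1.5, 1.7]
grip_width: 0.0
gripper_force: 0.7
```

Call:
move_arm(
  moves=[
    [0, -0.004, 0, 0, 0, 0, 1],
    [0, 0, 0, 0, 0, 0, 1],
    [0, 0, 0, 0, 0, 0, 1],
  ],
)

```text
time: 8.58
tcp_pos: [0.5384, 0.0597, 0.0577]
eef_rot: [-0.0, -0.119, 0.993, -0.0]
ft_force: [0.7, -0.1, 1.2]
grip_width: -0.002
gripper_force: 0.6
```

Call:
move_arm(
  moves=[
    [0, -0.004, 0, 0, 0, 0, 1],
    [0, 0, 0, 0, 0, 0, 1],
    [0, 0, 0, 0, 0, 0, 1],
  ],
)

```text
time: 8.83
tcp_pos: [0.5394, 0.0559, 0.0578]
eef_rot: [-0.0, -0.119, 0.993, -0.0]
ft_force: [0.4, -0.6, 0.8]
grip_width: 0.002
gripper_force: 0.5
```

Call:
move_arm(
  moves=[
    [0, -0.004, 0, 0, 0, 0, 1],
    [0, 0, 0, 0, 0, 0, 1],
    [0, 0, 0, 0, 0, 0, 1],
  ],
)

```text
time: 9.08
tcp_pos: [0.5404, 0.052, 0.0578]
eef_rot: [0.0, -0.119, 0.993, -0.0]
ft_force: [0.8, -1.4, -0.2]
grip_width: 0.001
gripper_force: 0.6
```

Call:
move_arm(
  moves=[
    [0, 0.015, 0, 0, 0, 0, 1],
    [0, 0.015, 0, 0, 0, 0, 1],
    [0, 0.015, 0, 0, 0, 0, 1],
    [0, 0, 0, 0, 0, 0, 1],
  ],
)

```text
time: 9.42
tcp_pos: [0.5294, 0.0976, 0.0581]
eef_rot: [0.0, -0.12, 0.993, 0.0]
ft_force: [-1.9, 4.4, 4.2]
grip_width: 0.003
gripper_force: 2.2
```

Call:
move_arm(
  moves=[
    [0, 0.002, 0, 0, 0, 0, 1],
    [0, 0, 0, 0, 0, 0, 1],
    [0, 0, 0, 0, 0, 0, 1],
  ],
)

```text
time: 9.67
tcp_pos: [0.5294, 0.0977, 0.0579]
eef_rot: [0.0, -0.119, 0.993, 0.0]
ft_force: [-0.6, 5.1, 4.8]
grip_width: 0.003
gripper_force: 2.8
```

Call:
move_arm(
  moves=[
    [0, 0.002, 0, 0, 0, 0, 1],
    [0, 0, 0, 0, 0, 0, 1],
    [0, 0, 0, 0, 0, 0, 1],
  ],
)

```text
time: 9.92
tcp_pos: [0.529, 0.0993, 0.0578]
eef_rot: [0.0, -0.119, 0.993, -0.0]
ft_force: [1.4, -1.0, 5.6]
grip_width: 0.001
gripper_force: 2.1
```

Call:
move_arm(
  moves=[
    [0, 0.002, 0, 0, 0, 0, 1],
    [0, 0, 0, 0, 0, 0, 1],
    [0, 0, 0, 0, 0, 0, 1],
  ],
)

```text
time: 10.17
tcp_pos: [0.5281, 0.1017, 0.0576]
eef_rot: [-0.0, -0.119, 0.993, -0.0]
ft_force: [0.8, -0.6, 3.8]
grip_width: 0.002
gripper_force: 1.1
```

Call:
move_arm(
  moves=[
    [0, 0.002, 0, 0, 0, 0, 1],
    [0, 0, 0, 0, 0, 0, 1],
    [0, 0, 0, 0, 0, 0, 1],
  ],
)

```text
time: 10.42
tcp_pos: [0.5275, 0.1039, 0.0576]
eef_rot: [-0.0, -0.119, 0.993, 0.0]
ft_force: [0.1, -0.1, 0.7]
grip_width: 0.001
gripper_force: 0.6
```

Call:
move_arm(
  moves=[
    [0, 0.002, 0, 0, 0, 0, 1],
    [0, 0, 0, 0, 0, 0, 1],
    [0, 0, 0, 0, 0, 0, 1],
  ],
)

```text
time: 10.67
tcp_pos: [0.5271, 0.1059, 0.0577]
eef_rot: [-0.0, -0.119, 0.993, 0.0]
ft_force: [0.1, -0.5, 1.7]
grip_width: 0.001
gripper_force: 0.6
```

The fingers feel the crossbar between duct y ≈ −29 mm and +6 mm, so its centre is near −12 mm, at world (0.533, 0.0835). Next I'll lift and go above the stand.

Call:
move_arm(
  moves=[
    [0, 0, -0.0356, 0, 0, 0, 1],
    [0, 0, -0.0356, 0, 0, 0, 0.5],
    [0, 0, -0.0356, 0, 0, 0, 0],
    [0, 0, -0.0356, 0, 0, 0, 0],
  ],
)

```text
time: 11.0
tcp_pos: [0.5269, 0.1058, 0.2018]
eef_rot: [-0.0, -0.119, 0.993, 0.0]
ft_force: [0.9, 0.7, 0.6]
grip_width: 0.423
gripper_force: 0.0
```

Call:
move_arm(
  moves=[
    [0.00775, -0.03675, 0, 0, 0, 0, 0],
    [0.00775, -0.03675, 0, 0, 0, 0, 0],
    [0.00775, -0.03675, 0, 0, 0, 0, 0],
    [0.00775, -0.03675, 0, 0, 0, 0, 0],
    [0.00775, -0.03675, 0, 0, 0, 0, 0],
    [0.00775, -0.03675, 0, 0, 0, 0, 0],
    [0.00775, -0.03675, 0, 0, 0, 0, 0],
  ],
)

```text
time: 11.58
tcp_pos: [0.5352, -0.1589, 0.2002]
eef_rot: [0.0, -0.119, 0.993, 0.0]
ft_force: [0.6, 0.6, 0.4]
grip_width: 0.999
gripper_force: 0.0
```

Call:
move_arm(
  moves=[
    [0.00775, -0.03675, 0, 0, 0, 0, 0],
    [0.00775, -0.03675, 0, 0, 0, 0, 0],
    [0.00775, -0.03675, 0, 0, 0, 0, 0],
    [0.00775, -0.03675, 0, 0, 0, 0, 0],
    [0.00775, -0.03675, 0, 0, 0, 0, 0],
    [0.00775, -0.03675, 0, 0, 0, 0, 0],
    [0, 0, 0, 0, 0, -0.08, 0],
    [0, 0, 0, 0, 0, 0, 0],
  ],
)

```text
time: 12.25
tcp_pos: [0.542, -0.384, 0.1991]
eef_rot: [-0.0, -0.16, 0.987, 0.001]
ft_force: [-0.6, 0.4, 0.0]
grip_width: 1.001
gripper_force: 0.0
```

Run:
```python
from h import *
np.set_printoptions(precision=4,suppress=True)
p=env.get_image("wrist"); save(p,"w1"); W,ok=cloud(p)
m=ok&(np.hypot(W[...,0]-.5425,W[...,1]+.382)<.04); q=W[m]
t=q[(q[:,2]>.1)&(q[:,2]<.125)]; 
print("top",len(t), len(t) and (t.mean(0),t.min(0),t.max(0)))
f=q[(q[:,2]>.012)&(q[:,2]<.026)]
if len(f): print("foot",cv2.minAreaRect((f[:,:2]*1000).astype(np.float32)))
for d in env.spot_point(p,"stand"): print(d["p"],d["uv"],plane(p,d["uv"],0))
o=env.get_obs(); print(o["tcp_pos"],o["eef_rot"],o["grip_width"])
```

```text
top 1096 (array([ 0.5395, -0.382 ,  0.1088]), array([ 0.5287, -0.3934,  0.1   ]), array([ 0.552 , -0.3701,  0.1116]))
foot ((540.8148193359375, -381.6890869140625), (50.69444274902344, 50.02607727050781), 18.659467697143555)
0.74 [357.0, 67.9] [ 0.4146 -0.3927  0.    ]
0.69 [320.7, 216.9] [ 0.5434 -0.3813  0.    ]
[ 0.5426 -0.3818  0.1999] [-0.0001 -0.1579  0.9875  0.0003] 0.9975323527966254
```

View pics/w1.png

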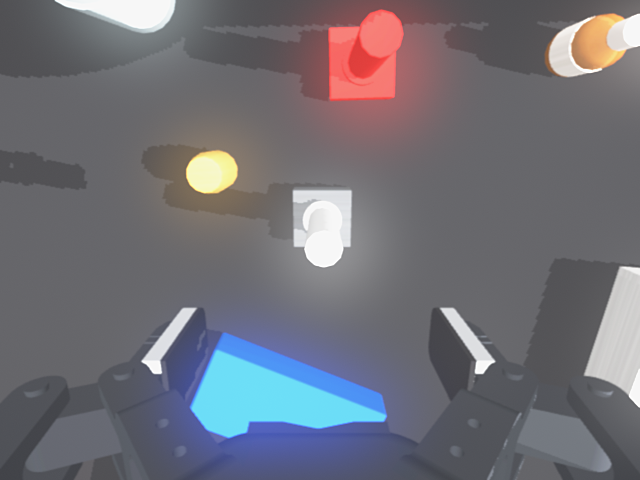

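The wrist view shows the grey stand at (322,218) between the fingers. The red one is at (362,60) and the can at (212,172), both well clear. The measured stand position matches the TCP to within 2 mm, so I'll descend and grip.

Call:
move_arm(
  moves=[
    [0, 0, 0.03, 0, 0, 0, 0],
    [0, 0, 0.03, 0, 0, 0, 0],
    [0, 0, 0.03, 0, 0, 0, 0],
    [0, 0, 0.03, 0, 0, 0, 0],
    [0, 0, 0.02, 0, 0, 0, 0],
    [0, 0, 0.005, 0, 0, 0, 0],
    [0, 0, 0, 0, 0, 0, 0],
  ],
)

```text
time: 12.93
tcp_pos: [0.5425, -0.3809, 0.0544]
eef_rot: [-0.001, -0.159, 0.987, 0.001]
ft_force: [0.3, 0.6, -0.4]
grip_width: 1.002
gripper_force: 0.0
```

Call:
move_arm(
  moves=[
    [0, 0, 0, 0, 0, 0, 0.5],
    [0, 0, 0, 0, 0, 0, 0.7],
    [0, 0, 0, 0, 0, 0, 0.8],
    [0, 0, 0, 0, 0, 0, 1],
    [0, 0, 0, 0, 0, 0, 1],
    [0, 0, 0, 0, 0, 0, 1],
    [0, 0, 0, 0, 0, 0, 1],
    [0, 0, 0, 0, 0, 0, 1],
  ],
)

```text
time: 13.6
tcp_pos: [0.5427, -0.3822, 0.0559]
eef_rot: [0.0, -0.159, 0.987, -0.0]
ft_force: [-1.3, 4.7, 6.1]
grip_width: 0.27
gripper_force: 58.0
```

Call:
move_arm(
  moves=[
    [0, 0, 0, 0, 0, 0, 1],
    [0, 0, 0, 0, 0, 0, 1],
    [0, 0, -0.005, 0, 0, 0, 1],
    [0, 0, -0.01, 0, 0, 0, 1],
    [0, 0, -0.01, 0, 0, 0, 1],
    [0, 0, 0, 0, 0, 0, 1],
  ],
)

```text
time: 14.1
tcp_pos: [0.5433, -0.383, 0.0829]
eef_rot: [0.001, -0.159, 0.987, -0.001]
ft_force: [0.6, -1.4, -8.4]
grip_width: 0.264
gripper_force: 59.2
```

Call:
move_arm(
  moves=[
    [0, 0, -0.02, 0, 0, 0, 1],
    [0, 0, -0.033, 0, 0, 0, 1],
    [0, 0, -0.033, 0, 0, 0, 1],
    [0, 0, -0.02, 0, 0, 0, 1],
    [0, 0, -0.01, 0, 0, 0, 1],
    [0, 0, 0, 0, 0, 0.04, 1],
    [0, 0, 0, 0, 0, 0.04, 1],
    [0, 0, 0, 0, 0, 0, 1],
  ],
)

```text
time: 14.77
tcp_pos: [0.5424, -0.3822, 0.1953]
eef_rot: [-0.0, -0.118, 0.993, 0.0]
ft_force: [0.3, 0.6, -9.2]
grip_width: 0.267
gripper_force: 60.8
```

Call:
move_arm(
  moves=[
    [-0.0035, 0.016, 0, 0, 0, 0, 1],
    [-0.00714, 0.0325, 0, 0, 0, 0, 1],
    [-0.00714, 0.0325, 0, 0, 0, 0, 1],
    [-0.00714, 0.0325, 0, 0, 0, 0, 1],
    [-0.00714, 0.0325, 0, 0, 0, 0, 1],
    [-0.00714, 0.0325, 0, 0, 0, 0, 1],
    [-0.00714, 0.0325, 0, 0, 0, 0, 1],
  ],
)

```text
time: 15.35
tcp_pos: [0.537, -0.1648, 0.1954]
eef_rot: [-0.0, -0.12, 0.993, 0.0]
ft_force: [1.4, -0.6, -7.4]
grip_width: 0.268
gripper_force: 60.8
```

Call:
move_arm(
  moves=[
    [-0.00714, 0.0325, 0, 0, 0, 0, 1],
    [-0.00714, 0.0325, 0, 0, 0, 0, 1],
    [-0.00714, 0.0325, 0, 0, 0, 0, 1],
    [-0.00714, 0.0325, 0, 0, 0, 0, 1],
    [-0.00714, 0.0325, 0, 0, 0, 0, 1],
    [-0.00714, 0.0325, 0, 0, 0, 0, 1],
    [-0.00714, 0.0325, 0, 0, 0, 0, 1],
    [-0.0035, 0.016, 0, 0, 0, 0, 1],
  ],
)

```text
time: 16.02
tcp_pos: [0.5311, 0.0862, 0.1956]
eef_rot: [-0.0, -0.121, 0.993, 0.001]
ft_force: [0.4, -1.1, -8.7]
grip_width: 0.265
gripper_force: 61.5
```

Call:
move_arm(
  moves=[
    [0, 0, 0, 0, 0, 0, 1],
    [0, 0, 0, 0, 0, 0, 1],
    [0, 0, 0, 0, 0, 0, 1],
    [0, 0, 0, 0, 0, 0, 1],
  ],
)

```text
time: 16.35
tcp_pos: [0.5319, 0.0821, 0.1959]
eef_rot: [-0.0, -0.119, 0.993, -0.0]
ft_force: [-0.6, -0.2, -8.8]
grip_width: 0.261
gripper_force: 61.4
```

Run:
```python
from h import *
np.set_printoptions(precision=4,suppress=True)
o=env.get_obs(); c,s=np.cos(.2385),np.sin(.2385); d=o["tcp_pos"][:2]-[.5295,.0948]
print(o["tcp_pos"],o["eef_rot"],"duct",c*d[0]+s*d[1],-s*d[0]+c*d[1])
for n in("scene","side"):
    p=env.get_image(n); save(p,n+"1"); W,ok=cloud(p)
    x,y,_=o["tcp_pos"]; q=W[ok&(np.hypot(W[...,0]-x,W[...,1]-y)<.045)&(W[...,2]>.11)&(W[...,2]<.19)]
    f=q[q[:,2]<.168]; print(n,f.min(0),f.max(0),len(f))
p=cv2.imread("pics/scene1.png")[120:300,260:480]; q=cv2.imread("pics/side1.png")[100:280,200:420]
cv2.imwrite("pics/held.png",cv2.resize(np.hstack([p,q]),None,fx=1.8,fy=1.8,interpolation=cv2.INTER_CUBIC))
```

```text
[0.5319 0.0821 0.1959] [-0.0003 -0.1191  0.9929 -0.0001] duct -0.0007098975885561926 -0.012878385889094686
scene [0.506  0.0529 0.1372] [0.5623 0.1128 0.1676] 313
side [0.5022 0.0505 0.1361] [0.5616 0.1062 0.1678] 247
```

View pics/held.png

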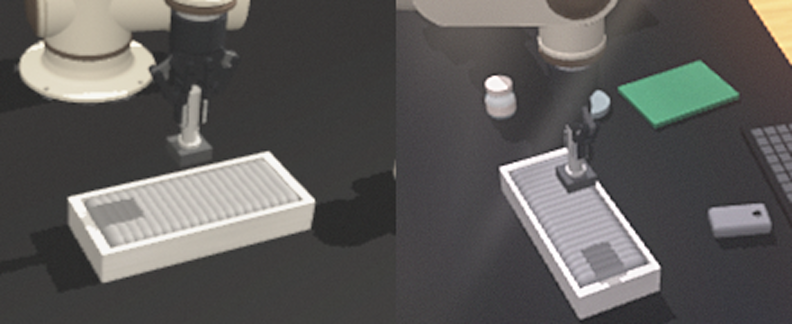

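The stand hangs upright over the cover. The dark square on the slats is only its shadow. I'll move 1 mm in y and lower it.

Call:
move_arm(
  moves=[
    [0, 0.001, 0.015, 0, 0, 0, 1],
    [0, 0, 0.02, 0, 0, 0, 1],
    [0, 0, 0.02, 0, 0, 0, 1],
    [0, 0, 0.013, 0, 0, 0, 1],
    [0, 0, 0.006, 0, 0, 0, 1],
    [0, 0, 0.003, 0, 0, 0, 1],
    [0, 0, 0, 0, 0, 0, 1],
    [0, 0, 0, 0, 0, 0, 1],
  ],
)

```text
time: 17.12
tcp_pos: [0.5321, 0.0837, 0.12]
eef_rot: [0.0, -0.119, 0.993, -0.0]
ft_force: [1.1, -0.4, -7.9]
grip_width: 0.263
gripper_force: 61.2
```

Call:
move_arm(
  moves=[
    [0, 0, 0.001, 0, 0, 0, 1],
    [0, 0, 0.001, 0, 0, 0, 1],
    [0, 0, 0.001, 0, 0, 0, 1],
    [0, 0, 0, 0, 0, 0, 1],
    [0, 0, 0, 0, 0, 0, 1],
  ],
)

```text
time: 17.53
tcp_pos: [0.5316, 0.0839, 0.1163]
eef_rot: [0.0, -0.119, 0.993, -0.0]
ft_force: [-0.1, -0.6, -8.6]
grip_width: 0.262
gripper_force: 61.2
```

Call:
move_arm(
  moves=[
    [0, 0, 0.001, 0, 0, 0, 1],
    [0, 0, 0, 0, 0, 0, 1],
    [0, 0, 0, 0, 0, 0, 1],
  ],
)

```text
time: 17.78
tcp_pos: [0.5317, 0.0838, 0.1152]
eef_rot: [0.0, -0.119, 0.993, -0.0]
ft_force: [0.2, -1.1, -8.8]
grip_width: 0.267
gripper_force: 61.3
```

```bash
python3 -c "
from h import *
o=env.get_obs();print(o['tcp_pos'],o['ft_force'],o['moment'])"
```

```text
[0.53170696 0.08384918 0.11524311] [ 0.16910087 -1.13029819 -8.75080498] [-0.01472741 -0.11867943 -0.02450461]
```

Call:
move_arm(
  moves=[
    [0, 0, 0.0007, 0, 0, 0, 1],
    [0, 0, 0, 0, 0, 0, 1],
    [0, 0, 0, 0, 0, 0, 1],
  ],
)

```text
time: 18.03
tcp_pos: [0.5317, 0.0838, 0.1145]
eef_rot: [0.0, -0.119, 0.993, -0.0]
ft_force: [-0.6, 0.2, -6.4]
grip_width: 0.262
gripper_force: 61.3
```

Call:
move_arm(
  moves=[
    [0, 0, 0.0007, 0, 0, 0, 1],
    [0, 0, 0, 0, 0, 0, 1],
    [0, 0, 0, 0, 0, 0, 1],
  ],
)

```text
time: 18.28
tcp_pos: [0.5318, 0.0839, 0.114]
eef_rot: [0.0, -0.119, 0.993, -0.0]
ft_force: [-0.7, 0.1, -3.9]
grip_width: 0.265
gripper_force: 61.7
```

```bash
python3 -c "
from h import *
o=env.get_obs();print(o['tcp_pos'],o['ft_force'],o['moment'])"
```

```text
[0.53176237 0.08388599 0.11403022] [-0.68126363  0.06431644 -3.85787071] [0.07798065 0.04458385 0.02075485]
```

Call:
move_arm(
  moves=[
    [0, 0, 0.0007, 0, 0, 0, 1],
    [0, 0, 0, 0, 0, 0, 1],
    [0, 0, 0, 0, 0, 0, 1],
  ],
)

```text
time: 18.53
tcp_pos: [0.5318, 0.0839, 0.1134]
eef_rot: [0.0, -0.119, 0.993, -0.0]
ft_force: [-1.9, 0.7, 1.0]
grip_width: 0.262
gripper_force: 62.1
```

```bash
python3 -c "
from h import *
F=[];M=[]
for i in range(16):
    env.get_image('wrist');o=env.get_obs();F.append(o['ft_force']);M.append(o['moment'])
print(o['tcp_pos'],np.mean(F,0),np.mean(M,0),np.std(M,0))"
```

```text
[0.53170409 0.08384383 0.11314292] [-0.84532184  0.87309432  2.19012274] [0.12580314 0.13637702 0.00027431] [0.03422466 0.06597378 0.02572813]
```

Calibrating the moment lever on x, where the bar is uniform, puts the support reaction about 1 mm from the post axis in y, so the stand is centred. I'll ease off slightly and release slowly.

Call:
move_arm(
  moves=[
    [0, 0, -0.0003, 0, 0, 0, 1],
    [0, 0, 0, 0, 0, 0, 1],
    [0, 0, 0, 0, 0, 0, 0.7],
    [0, 0, 0, 0, 0, 0, 0.65],
    [0, 0, 0, 0, 0, 0, 0.6],
    [0, 0, 0, 0, 0, 0, 0.55],
    [0, 0, 0, 0, 0, 0, 0.5],
  ],
)

```text
time: 19.92
tcp_pos: [0.5316, 0.0838, 0.1134]
eef_rot: [-0.0, -0.119, 0.993, -0.0]
ft_force: [-0.6, -0.2, -0.0]
grip_width: 0.495
gripper_force: 0.0
```

Run:
```python
from h import *
o=env.get_obs();print(o['time'],o['tcp_pos'],o['ft_force'],o['grip_width'],o['gripper_force'])
p=env.get_image("scene")["color"][130:290,270:460]; q=env.get_image("side")["color"][120:280,220:410]
cv2.imwrite("pics/rel.png",cv2.resize(np.hstack([p,q]),None,fx=2,fy=2,interpolation=cv2.INTER_CUBIC)[:,:,::-1])
```

```text
19.9167 [0.5316395  0.08376968 0.11335381] [-0.55214187 -0.22776856 -0.03101742] 0.495196109962287 0.0
```

View pics/rel.png

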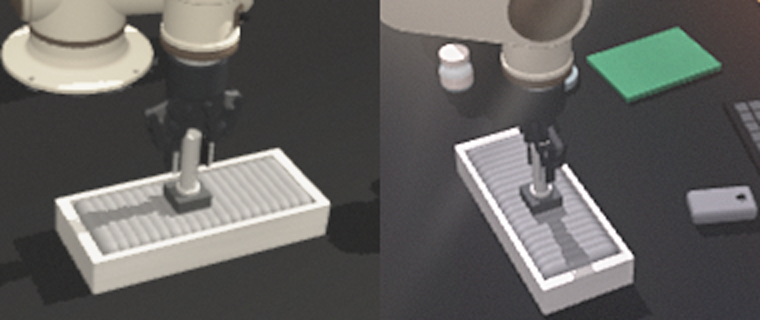

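The released stand is upright on the cover, at about (188,195) and (540,195) in the crops, with a finger clear on each side. I'll open fully and retreat upward.

Call:
move_arm(
  moves=[
    [0, 0, 0, 0, 0, 0, 0.2],
    [0, 0, 0, 0, 0, 0, 0.2],
    [0, 0, -0.01, 0, 0, 0, 0.2],
    [0, 0, -0.03, 0, 0, 0, 0.2],
    [0, 0, -0.03, 0, 0, 0, 0.2],
    [0, 0, -0.03, 0, 0, 0, 0.2],
    [0, 0, -0.03, 0, 0, 0, 0.2],
    [0, 0, 0, 0, 0, 0, 0.2],
  ],
)

```text
time: 20.68
tcp_pos: [0.5331, 0.0839, 0.2502]
eef_rot: [0.004, -0.119, 0.993, -0.0]
ft_force: [0.8, 0.2, 1.2]
grip_width: 0.795
gripper_force: 0.0
```

Run:
```python
from h import *
np.set_printoptions(precision=4,suppress=True)
c,s=np.cos(.2385),np.sin(.2385)
for n in("wrist","side","scene"):
    p=env.get_image(n); W,ok=cloud(p)
    q=W[ok&(np.hypot(W[...,0]-.532,W[...,1]-.084)<.05)]
    t=q[(q[:,2]>.15)&(q[:,2]<.185)]; f=q[(q[:,2]>.070)&(q[:,2]<.083)]
    d=f[:,:2]-[.5295,.0948]; dd=np.c_[d@[c,s],d@[-s,c],f[:,2]]
    u=dd[dd[:,2]>.0745]
    A=np.c_[u[:,:2],np.ones(len(u))]; k=np.linalg.lstsq(A,u[:,2],rcond=None)[0]
    b=t[:,:2]-[.5295,.0948]
    print(n,"foot top z",np.median(u[:,2]),"slopes",k[:2],"foot mid",(u.min(0)+u.max(0))[:2]/2,len(u),"post mid",[(b@[c,s]).mean(),(b@[-s,c]).mean()],"top z",t[:,2].max())
p=env.get_image("side"); cv2.imwrite("pics/fin.png",cv2.resize(p["color"][120:280,220:410],None,fx=3,fy=3)[:,:,::-1])
```

```text
wrist foot top z 0.07721755632615496 slopes [ 0.0014 -0.0023] foot mid [-0.0024 -0.011 ] 2038 post mid [np.float64(-0.004082683084613266), np.float64(-0.010743622282826054)] top z 0.16946512796943142
side foot top z 0.07864053399814638 slopes [ 0.003  -0.0103] foot mid [-0.0002 -0.0109] 129 post mid [np.float64(-0.0019534370653320064), np.float64(-0.014870138525704752)] top z 0.17245095559949977
scene foot top z 0.07758894983886576 slopes [-0.0101  0.0079] foot mid [-0.0009 -0.0117] 146 post mid [np.float64(0.002404723182444755), np.float64(-0.01193823728480983)] top z 0.1698342378036264
```

View pics/fin.png

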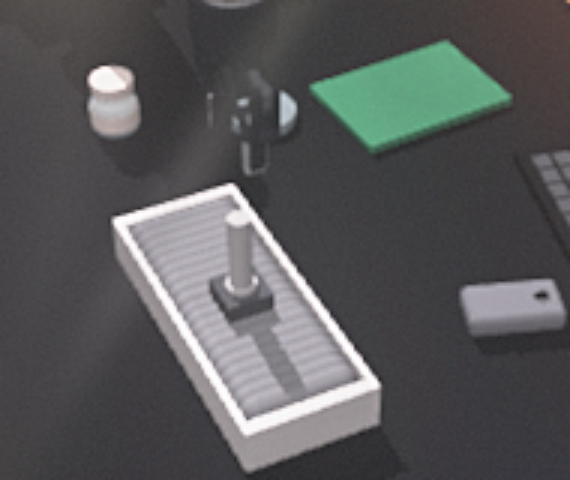

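The stand is alone on the cover at (240,290). The foot top is at about 77.5 mm, so it has sunk about 2.5 mm, and it is level within about 0.01 rad. I'll hand in.

```bash
python3 -c "
from cell import env
print(env.close_job())"
```

```text
the job is handed in; nothing more can be done
None
```

The stand is on the cover over the crossbar, at about duct y −12 mm; it stands level within about 0.01 rad, has sunk about 2.5 mm, and the job is handed in, though the hand-in call returned no verdict.

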